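# Lock the white sleeve nest into the bayonet collar

### The arm

A 6-joint arm with a two-finger parallel gripper is mounted at the origin on the work surface. World frame = base frame: x ahead of the robot, y to its left, z up, the work surface at z = 0. Lengths are in m, angles in rad, forces in N, time in s.
With the tool pointing down it reaches from about 0.35 to 0.975 m from the base axis. Payload 4.9 kg.
Tool frame: the origin (TCP) lies on the centre line of the jaws, within the pads' length; the fingertips stand 14 mm ahead of it and the grasp point (between the pads) lies 5 mm behind it; z points along the fingers, y is the line along which they close (so a half turn about z gives the same grasp; the last joint's range is limited). The gripper opens to 85 mm and grips with 20 to 120 N. Pads are 22 mm wide; open, the fingers measure 114 mm over their backs; the gripper's body (76 mm by 85 mm) begins 54 mm behind the grasp point. The pads swing forward as they close: fully open they stand 13 mm farther back than shut.
Start: joints at [-1.424, 0.053, 1.613, -0, 1.476, -0.119], TCP at [0.164, -0.603, 0.245] pointing down, gripper open.
Joint ranges: [-3.01, 3.01], [-1.01, 2.22], [0.06, 2.58], [-1.02, 4.17], [0.09, 2.62], [-3.14, 3.14]. Speed limits (rad/s): [2.57, 2.57, 3.14, 3.14, 3.14, 3.14].

### API

Orientations are given as a unit quaternion [w, x, y, z].
In Python, from plant import * gives the robot as it stands.
- The arm moves only by the tool send_rows, never from a script. Its argument "steps" is a list of rows, each an object with "translation": the shift along the tool's x, y, z in cm, a list of three; "delta_rot": the turn, a rotation vector about the tool's x, y, z in rad, a list of three; "jaw": the finger opening in cm, from 0 to 8.54. In form: [{"translation": [dx, dy, dz], "delta_rot": [rx, ry, rz], "jaw": jaw}, ...]. A call has exactly 8 rows; each row is the pose to reach, as a shift and turn from the pose commanded when the call began, along the tool's axes at that moment; what a row does not reach only later rows make up. A row lasts 1/10 s, in which the tool goes at most 50 mm and 8.59 degrees, less where a joint would pass 70% of its speed; a pose out of reach is approached as far as the arm can. A call with a gripper value outside its range is refused whole. The fingers move at their own pace and stop on an object; the grip force is fixed at half the most. Time passes only in rows, so rows that repeat a pose let the fingers close, or fill a call up. It gives the time, the measured TCP pose, the force, the opening and the grip force at its end, in the units of the state.
- state(): the state, without advancing time (a new reading comes with each control period).
- grab_frame(name): name is "scene" or "top" or "wrist"; returns a dict with "pixels" (480x640x3 uint8, blue, green, red), "range_z" (480x640 float32, m along the optical axis (not along the pixel's ray), 0 where there is no reading), "fx", "fy", "cx", "cy" (pixels), "rvec" (rotation vector, rad) and "tvec" (3), from world to camera coordinates, as OpenCV has them. Camera axes: x right, y down, z forward; pixel columns grow to the right and rows downward; lengths in m; the calibration is good to about 2 mm. A picture is of the moment at which its call begins.
- job_done(): hands the job in; it is judged then, once.
The state is a dict: "time": time; "joint_pos": joint angles; "joint_vel": joint speeds; "joint_efforts": joint torques, N m; "tool_pos": TCP position; "tool_rot": TCP orientation; "contact_force": force on the tool from outside, world axes, zero at the start; "ft_torque": the same for the moment, N m; "gripper_width": opening from 0.0 (shut) to 1.0 (fully open); "grasp_force": force on a finger pad.
Only numpy, scipy, OpenCV 4.12 (cv2) and the standard library are available. Lean on these libraries where they do the work, as an engineer would, in place of code of your own. Each camera call takes 0.05 s, during which the arm holds its last target. There are 200 camera calls.

### The job

Mount the white nest on the blue-footed stand: hang it in the steel collar with the ends of its cross bar in the two open slots, then twist it clockwise (seen from above) under the hooks until the bar drops fully home into the locking notches, and let go. Work gently, by feel: do not press the collar hard down on its rubber cushion or force the nest against the stand, and leave the black nest and everything else on the bench where it is.

Things in the scene. Friction and masses are not known exactly. Their poses are not given: they have to be found in the camera images.
- nest: White plastic nest, loose, 0.37 to 0.65 kg, heavy at the bottom. Origin at the centre of its underside, z up. Round spigot 62 mm in diameter, 64 mm tall, its lowest 14 mm steel, lower edge chamfered. A round steel cross bar, 8 mm in diameter with domed ends, runs through it along x, 100 mm long, its axis 34 mm above the underside; its ends stick out 19 mm each as bayonet lugs. The same after a half turn about z.
- nest_grip (a point): Middle of the grip block on top of the white nest, 84 mm above the nest's origin. The block is 50 mm (nest x) by 24 mm (nest y) and stands 64 to 104 mm above the underside; grip it across the 24 mm (along y).
- stand: Bayonet stand, fixed: blue foot plate 130 x 130 x 12 mm, origin at the centre of its underside, z up. On it, concentric, a steel collar, bore 66 mm (open down to the cushion, 22 mm above the origin), outer diameter 92 mm. The collar is clamped at an UNKNOWN angle, its slot line up to 29 degrees either way from the stand's x axis: find the slots by sight or by turning under light pressure.
- stand_rim (a point): Point on the collar's axis at its top rim, 90 mm above the stand's origin (axes of the foot, not of the collar). Two opposite slots open upwards through rim and wall, 24 degrees wide, floor 67 mm above the stand's origin; the bar has some 1.5 mm play each side, so it enters within about 3 degrees. With the bar on the rim the nest's origin is 60 mm above the stand's.
- stand_track (a point): Point on the axis at the slot floor, 67 mm above the stand's origin. From each slot a level track runs clockwise (from above) beneath a hook (hook underside 80 mm, top 90 mm above the stand's origin). With the bar on this track the nest's origin is 37 mm above the stand's. Turning anticlockwise is blocked by the slot's wall.
- stand_notch (a point): Point on the axis at the floor of the locking notches, 60 mm above the stand's origin. Each notch is 24 degrees wide, its middle 48 degrees clockwise of the slot's middle, its end wall at 60 degrees. With the bar down in them the nest is locked and its origin is 30 mm above the stand's.
- cushion (a joint): Springy black rubber cushion between foot and collar: how far the collar is pressed down, in m. 0 unloaded (up to about 3 N), then some 10 N per mm; it bottoms out at 8 mm. It may not be overloaded: keep it below 2 mm. The nest's own weight gives less than 0.5 mm; all heights of the collar are given unloaded.
- nest_black: Black nest of the same shape and size as the white one; not to be used, leave it standing.
- sleeve_a: Aluminium sleeve, 42 mm diameter, 45 mm tall, bystander. Origin at the centre of its underside.
- sleeve_b: Aluminium sleeve like the other, bystander.
- sleeve_c: Aluminium sleeve like the others, bystander.
- hammer: Hammer lying flat, 280 mm long, bystander.
- pot: Dark steel cup, 68 mm diameter, 95 mm tall, bystander.
- spray: White bottle, 60 mm diameter, 160 mm tall, bystander.
- bowl: Steel bowl, 170 mm diameter, 50 mm tall, bystander.
There are look-alikes about, which are no part of the job. Leave any green or yellow look-alike of the nest alone.

How it is judged:
By the outcome, as a careful person would: the job done as asked, in the order asked, and still so for the second after the job is handed in, with the robot touching nothing.
It also fails if it takes over 64 s, if anything falls off the work surface, if the arm or the gripper's body presses on something with over 40 N, if the wrist force passes 120 N, or if a joint passes its speed limit or range.

## Working session

There is one attempt and no reset: what is moved stays moved. The work goes in short steps, Python scripts to look and compute and a tool call to move; the robot and the scene stay as the last step left them, time stands still between calls to the robot, and variables do not carry over. Pictures are saved under pics/ and viewed, at most 10 in all, crops included, and the job is handed in when it is done.

Besides the shell and the picture viewer there is one more tool, called after "Emit:" as name(argument=value, ...), one argument or row to a line, values as JSON. send_rows: Moves the arm, as the interface text tells. Its arguments: {"type":"object","properties":{"steps":{"type":"array","items":{"type":"object","properties":{"translation":{"type":"array","items":{"type":"number"}},"delta_rot":{"type":"array","items":{"type":"number"}},"jaw":{"type":"number"}}}}},"required":["steps"]}

```bash
mkdir -p pics; ls; cat > h.py <<'E'
from plant import *
import numpy as np, cv2
from scipy.spatial.transform import Rotation as R
def cam(f): return cv2.Rodrigues(np.array(f["rvec"],float))[0], np.array(f["tvec"],float).ravel()
def pts(f):
    r,t=cam(f); z=f["range_z"]; v,u=np.mgrid[:480,:640]
    P=np.stack([(u-f["cx"])/f["fx"]*z,(v-f["cy"])/f["fy"]*z,z],-1)
    W=(P-t)@r; W[z==0]=np.nan; return W
def save(n,f):
    np.savez(n+".npz",**{k:np.asarray(v) for k,v in f.items()})
def load(n): return {k:v if v.ndim else float(v) for k,v in np.load(n+".npz").items()}
E
python3 - <<'E'
from h import *
for n in("scene","top"):
    f=grab_frame(n); save(n,f); cv2.imwrite(f"pics/{n}0.png",f["pixels"])
    r,t=cam(f); print(n,-r.T@t, f["fx"])
print(state())
E
```

```text
pics
scene [ 1.15469338 -0.19478058  0.73221793] 434.9874960341226
top [ 0.30265584 -0.00828025  1.10174358] 440.07999671356623
{'time': 0.1, 'joint_pos': array([-1.42398511e+00,  5.33122364e-02,  1.61415836e+00,  7.65072859e-06,
        1.47599067e+00, -1.19019698e-01]), 'joint_vel': array([ 1.01626293e-03, -2.14861493e-03, -3.84635984e-03, -8.02759916e-04,
        1.53932546e-05,  2.83360387e-04]), 'joint_efforts': array([ 1.38246058e-03, -3.94898236e+01, -3.71362638e+01, -8.79786057e-05,
        3.88663524e-03,  3.41012935e-06]), 'tool_pos': array([ 0.16410603, -0.60251568,  0.24417167]), 'tool_rot': array([-9.34267793e-04,  9.91179353e-01,  1.32524023e-01, -9.17498232e-06]), 'contact_force': array([ 0.29006113,  0.08358583, -0.2743453 ]), 'ft_torque': array([-0.08388162,  0.07712081, -0.00911317]), 'grasp_force': 0.0, 'gripper_width': 1.000241647011475}
```

View pics/top0.png

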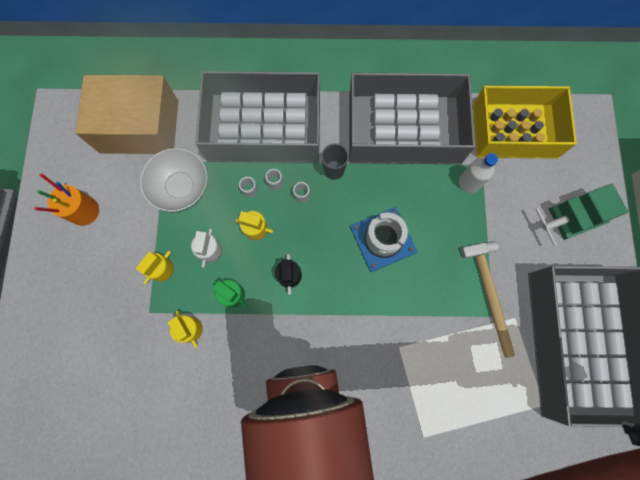

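View pics/scene0.png

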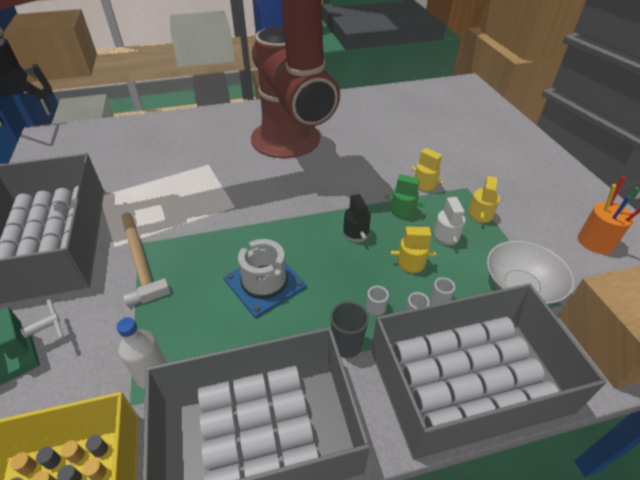

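Top view: the white nest is at (205,246), in the scene view at (450,222). What could be mistaken for it: yellow (253,225), (155,266) and (185,328), green (228,292), black (288,273), and the white bottle (475,175). The stand is at (387,238). Next I'll measure both and check one close crop.

```bash
python3 - <<'E'
from h import *
f=load("top"); W=pts(f); im=f["pixels"]
def rect(m):
    p=W[m][:, :2]; r=cv2.minAreaRect((p*1000).astype(np.float32)); return r,len(p),p.mean(0)
v,u=np.mgrid[:480,:640]
hsv=cv2.cvtColor(im,cv2.COLOR_BGR2HSV)
near=np.hypot(u-205,v-246)<26
m=near&(W[...,2]>.096)&(W[...,2]<.115); print("block top",rect(m),np.median(W[m][:,2]))
b=near&(W[...,2]>.02)&(W[...,2]<.045); print("bar-ish",b.sum(), W[b].round(3)[:40].tolist())
near=np.hypot(u-387,v-238)<45
m=near&(W[...,2]>.083)&(W[...,2]<.1)
p=W[m]; print("rim",len(p),np.median(p[:,2]))
A=np.c_[2*p[:,:2],np.ones(len(p))]; s=np.linalg.lstsq(A,(p[:,:2]**2).sum(1),rcond=None)[0]; c=s[:2]; print("c",c)
(cc,rr)=cv2.minEnclosingCircle((p[:,:2]*1000).astype(np.float32)); print("enc",cc,rr)
c=np.array(cc)/1000
bl=near&(hsv[...,0]>95)&(hsv[...,0]<125)&(hsv[...,1]>120)
bl|=(np.hypot(u-387,v-238)<50)&(hsv[...,0]>95)&(hsv[...,0]<125)&(hsv[...,1]>120)&(W[...,2]<.03)
print("foot",rect(bl),np.nanmedian(W[bl][:,2]))
a=np.degrees(np.arctan2(p[:,1]-c[1],p[:,0]-c[0]))%360
d=np.hypot(*(p[:,:2]-c).T); k=(d>.034)&(d<.045)
print("hist",np.histogram(a[k],np.arange(0,361,6))[0])
A=cv2.resize(im[206:286,165:245],(400,400),interpolation=2);B=cv2.resize(im[198:278,347:427],(400,400),interpolation=2)
cv2.imwrite("pics/c1.png",np.hstack([A,B]))
E
```

```text
block top (((520.3901977539062, 283.4456481933594), (24.82046890258789, 49.9404296875), 83.40840911865234), 239, array([0.51975988, 0.28283022])) 0.10503537863581702
bar-ish 118 [[0.57, 0.279, 0.035], [0.566, 0.28, 0.04], [0.566, 0.277, 0.04], [0.567, 0.275, 0.038], [0.564, 0.279, 0.04], [0.564, 0.278, 0.037], [0.564, 0.275, 0.038], [0.562, 0.28, 0.038], [0.562, 0.278, 0.035], [0.562, 0.275, 0.037], [0.559, 0.282, 0.038], [0.559, 0.279, 0.039], [0.559, 0.277, 0.039], [0.56, 0.275, 0.035], [0.555, 0.281, 0.042], [0.556, 0.279, 0.04], [0.557, 0.277, 0.037], [0.557, 0.275, 0.036], [0.544, 0.263, 0.04], [0.542, 0.262, 0.034], [0.542, 0.262, 0.025], [0.535, 0.257, 0.042], [0.535, 0.257, 0.032], [0.531, 0.255, 0.038], [0.534, 0.256, 0.025], [0.528, 0.254, 0.043], [0.532, 0.256, 0.024], [0.528, 0.255, 0.029], [0.523, 0.254, 0.041], [0.525, 0.254, 0.034], [0.527, 0.254, 0.023], [0.521, 0.254, 0.04], [0.523, 0.255, 0.029], [0.518, 0.254, 0.042], [0.52, 0.254, 0.031], [0.516, 0.254, 0.04], [0.518, 0.254, 0.031], [0.52, 0.254, 0.021], [0.513, 0.256, 0.042], [0.513, 0.254, 0.04]]
rim 553 0.09092723500043215
c [ 0.55346955 -0.15621686]
enc (554.1997680664062, -156.5596160888672) 46.56965637207031
foot (((553.1818237304688, -155.4510498046875), (129.42233276367188, 127.42515563964844), 23.578567504882812), 1000, array([nan, nan])) 0.013136696345095542
hist [11  6  8  7  5  0  0  1  8  7  9  6  7  8  9  9  9  8  7  8  9  6  9  8
  8  8  8  8  7  8 10  9  8  8  3  0  0  3 11  5  8  8  7  9  9  5 10  6
  9  7  9  7  8  8  7  6  7  6  6  7]
```

View pics/c1.png

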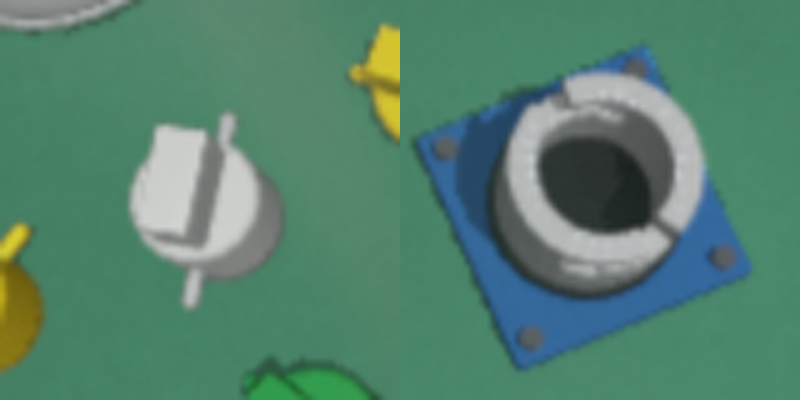

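The crop confirms the white nest (left) at about (520, 283) mm, with its bar at -6.7°. The collar (right) is at about (554, -156) mm, with its slots near 38°. On the way to the nest I'll pass over the stand for a closer look.

```bash
cat >> h.py <<'E'
def goto(x,y,z,yaw,s=None):
    "deltas (cm, rad) from present pose to a tool-down pose with tool x at yaw deg"
    s=s or state(); w,a,b,c=s["tool_rot"]; T=R.from_quat([a,b,c,w])
    G=R.from_euler("z",yaw,degrees=True)*R.from_euler("x",180,degrees=True)
    print("tr cm",(T.inv().apply(np.array([x,y,z])-s["tool_pos"])*100).round(2),"rot",(T.inv()*G).as_rotvec().round(4))
def tell():
    s=state(); w,a,b,c=s["tool_rot"]; X=R.from_quat([a,b,c,w]).as_matrix()
    print("t",round(s["time"],2),"p",s["tool_pos"].round(4),"yaw",np.degrees(np.arctan2(X[1,0],X[0,0])).round(2),"F",s["contact_force"].round(1),"M",s["ft_torque"].round(2),"w",round(s["gripper_width"],3),"g",s["grasp_force"]); return s
E
python3 - <<'E'
from h import *
f=grab_frame("wrist"); r,t=cam(f); s=tell(); w,a,b,c=s["tool_rot"]; T=R.from_quat([a,b,c,w])
print("cam in tool",T.inv().apply(-r.T@t-s["tool_pos"]),"axes",(r@T.as_matrix()).round(2),f["fx"])
goto(.554,-.157,.30,15.2); goto(.49,-.17,.30,15.2)
E
```

```text
t 0.15 p [ 0.1641 -0.6026  0.2443] yaw 15.23 F [ 0.3 -0.8  0.3] M [-0.03 -0.   -0.01] w 1.001 g 0.0
cam in tool [ 0.08253291 -0.00017647 -0.12856509] axes [[-0.    1.    0.  ]
 [-0.95 -0.   -0.32]
 [-0.32 -0.    0.95]] 352.46791157599614
tr cm [ 49.33 -32.76  -5.51] rot [-0.0016 -0.0001  0.0005]
tr cm [ 42.81 -33.19  -5.51] rot [-0.0016 -0.0001  0.0005]
```

Emit:
send_rows(
  steps=[
    {"translation":[4,-3,-3],"delta_rot":[0,0,0],"jaw":8},
    {"translation":[8,-6,-3.5],"delta_rot":[0,0,0],"jaw":8},
    {"translation":[12,-9,-3.5],"delta_rot":[0,0,0],"jaw":8},
    {"translation":[16,-12,-3.5],"delta_rot":[0,0,0],"jaw":8},
    {"translation":[20,-15,-3.5],"delta_rot":[0,0,0],"jaw":8},
    {"translation":[24,-18,-3.5],"delta_rot":[0,0,0],"jaw":8},
    {"translation":[28,-21,-3.5],"delta_rot":[0,0,0],"jaw":8},
    {"translation":[32,-24,-3.5],"delta_rot":[0,0,0],"jaw":8},
  ],
)

```text
time: 0.95
tool_pos: [0.4059, -0.2916, 0.2801]
tool_rot: [0.0, 0.991, 0.132, 0.0]
contact_force: [1.2, -0.4, 0.7]
gripper_width: 0.935
grasp_force: 0.0
```

Emit:
send_rows(
  steps=[
    {"translation":[4,-3,0],"delta_rot":[0,0,0],"jaw":8},
    {"translation":[8,-6,0],"delta_rot":[0,0,0],"jaw":8},
    {"translation":[11,-8,0],"delta_rot":[0,0,0],"jaw":8},
    {"translation":[14.4,-9,0],"delta_rot":[0,0,0],"jaw":8},
    {"translation":[14.4,-9,0],"delta_rot":[0,0,0],"jaw":8},
    {"translation":[14.4,-9,0],"delta_rot":[0,0,0],"jaw":8},
    {"translation":[14.4,-9,0],"delta_rot":[0,0,0],"jaw":8},
    {"translation":[14.4,-9,0],"delta_rot":[0,0,0],"jaw":8},
  ],
)

```text
time: 1.75
tool_pos: [0.5197, -0.1697, 0.2802]
tool_rot: [0.0, 0.991, 0.132, -0.0]
contact_force: [-1.5, 0.2, -0.2]
gripper_width: 0.935
grasp_force: 0.0
```

```bash
python3 - <<'E'
from h import *
s=tell(); f=grab_frame("wrist"); save("w1",f); cv2.imwrite("pics/w1.png",f["pixels"]); W=pts(f)
d0=np.hypot(W[...,0]-.554,W[...,1]+.156)
m=(d0<.055)&(W[...,2]>.084)&(W[...,2]<.1); p=W[m]
print(len(p),np.median(p[:,2]))
c,r=cv2.minEnclosingCircle((p[:,:2]*1000).astype(np.float32)); print("enc",c,r); c=np.array(c)/1000
# circle fit on outer boundary points per angular bin
for _ in range(3):
    a=np.degrees(np.arctan2(p[:,1]-c[1],p[:,0]-c[0]))%360; d=np.hypot(*(p[:,:2]-c).T)
    q=[]
    for k in range(0,360,4):
        i=(a>=k)&(a<k+4)
        if i.sum()>5: q.append(p[i][np.argmax(d[i]),:2])
    q=np.array(q); S=np.linalg.lstsq(np.c_[2*q,np.ones(len(q))],(q**2).sum(1),rcond=None)[0]; c=S[:2]
print("fit",c,np.sqrt(S[2]+c@c))
k=(d>.035)&(d<.045); h=np.histogram(a[k],np.arange(0,361,1))[0]; print(np.array2string(h,max_line_width=200))
goto(.5203,.2833,.20,-6.7)
E
```

```text
t 1.75 p [ 0.5197 -0.1697  0.2802] yaw 15.14 F [-1.5  0.2 -0.2] M [ 0.03  0.04 -0.01] w 0.935 g 0.0
3673 0.09002176935092569
enc (551.8970947265625, -156.0649871826172) 46.29559326171875
fit [ 0.55199788 -0.1561453 ] 0.04585191228596194
[11  8 11 10  9 10  9  9 10 10 11  9 12 12 12  0 12 12 10 10 12  9  9 10  8  5  0  0  0  0  0  0  0  0  0  0  0  0  0  0  0  0  0  0  0  0  1  9 13  9  9 11  9  8  9 11  8  9 11  8 10  8  7 12  8 11
  9 11  8  8  9  9  8 11 11  9  9  8 10  7 10  9 10 10  8  9  7  9 11  8  8  9  9 10  9  8  9  9  8  8  9  9  9  9 12 10  4  9  9  9  8 10  7  8  9  8  9 10  7  7 11  9  6  8  8  9  7 10  7  8  8  8
 10  7  9  9  6  7  9  6 11  7  7  8  9  7  9  8  8  7  7  9  8  8  8  8  8  8  7  9  8  9  7  7  9  8  9  8  5  9  7  8  6  9  8  6 10  7  8  7  8  7  8  7  9  7  6  8  8  8  8  7  6 11 11  2  8 11
  7  8  7  7  8 10  6  2  0  0  0  0  0  0  0  0  0  0  0  0  0  0  0  0  0  0  0  0  0  1  8  8  8  7  9  7  8  8  8  8  7  8  7  8  8 10  8  9  5  9  8 10  7  8  8  8 10  5 12  6  8  9  8  9  9  8
  7  9  9  9  8  8  8  8  9  8  8  9  9  8  9  9  6 10 11  6 10 12 10  6 10  9  9  9  9  9  8 10  9  8  9 10  7 10  7 10  9  9  8 10  9 11  9  8 10  8 10  8 10 10  9  7  9 10 11  8 11  9  9 10  8  7
 10 10  9  9  9 10 10  9 10 10  9 10  9 11  9  9 11  8  9 10 10  9  9 10  9 10 10 10  8 11]
tr cm [ 11.88 -43.71   8.03] rot [1.000e-04 0.000e+00 3.811e-01]
```

View pics/w1.png

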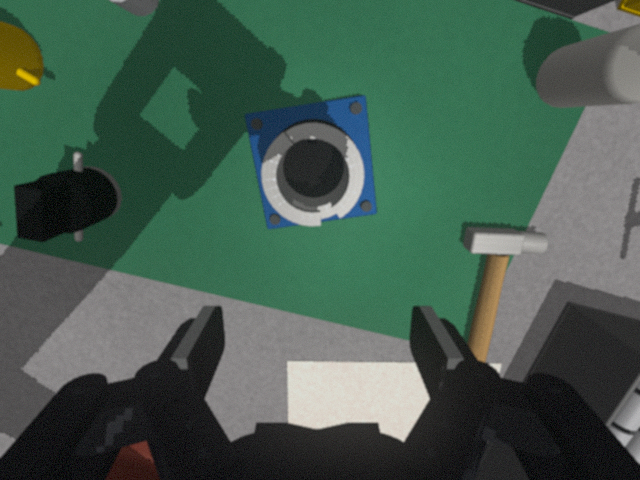

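The wrist view shows the collar at (313,172). Its centre is about (552.5, -156) mm and its slot line is at 36.3°. Now over the nest.

Emit:
send_rows(
  steps=[
    {"translation":[1,-4.5,0],"delta_rot":[0,0,0.05],"jaw":6.5},
    {"translation":[2.4,-9,0],"delta_rot":[0,0,0.1],"jaw":6.5},
    {"translation":[3.7,-13.5,0],"delta_rot":[0,0,0.15],"jaw":6.5},
    {"translation":[5,-18,0],"delta_rot":[0,0,0.2],"jaw":6.5},
    {"translation":[6.2,-22.5,0],"delta_rot":[0,0,0.25],"jaw":6.5},
    {"translation":[7.4,-27,0],"delta_rot":[0,0,0.3],"jaw":6.5},
    {"translation":[8.6,-31.5,0],"delta_rot":[0,0,0.35],"jaw":6.5},
    {"translation":[9.8,-36,0],"delta_rot":[0,0,0.381],"jaw":6.5},
  ],
)

```text
time: 2.6
tool_pos: [0.5201, 0.2053, 0.2807]
tool_rot: [-0.0, 0.998, -0.059, 0.0]
contact_force: [0.5, -0.8, 0.8]
gripper_width: 0.76
grasp_force: 0.0
```

```bash
python3 -c "
from h import *
tell(); goto(.5203,.2833,.22,-6.7)"
```

```text
t 2.6 p [0.5201 0.2053 0.2807] yaw -6.77 F [ 0.5 -0.8  0.8] M [ 0.02  0.01 -0.07] w 0.76 g 0.0
tr cm [-0.91 -7.75  6.07] rot [-0.0002 -0.0009 -0.0012]
```

Emit:
send_rows(
  steps=[
    {"translation":[-0.5,-4,2],"delta_rot":[0,0,0],"jaw":6.5},
    {"translation":[-0.9,-7.7,4],"delta_rot":[0,0,0],"jaw":6.5},
    {"translation":[-0.9,-7.7,5],"delta_rot":[0,0,0],"jaw":6.5},
    {"translation":[-0.9,-7.7,5],"delta_rot":[0,0,0],"jaw":6.5},
    {"translation":[-0.9,-7.7,5],"delta_rot":[0,0,0],"jaw":6.5},
    {"translation":[-0.9,-7.7,5],"delta_rot":[0,0,0],"jaw":6.5},
    {"translation":[-0.9,-7.7,5],"delta_rot":[0,0,0],"jaw":6.5},
    {"translation":[-0.9,-7.7,5],"delta_rot":[0,0,0],"jaw":6.5},
  ],
)

```text
time: 3.4
tool_pos: [0.5209, 0.2811, 0.2313]
tool_rot: [-0.0, 0.998, -0.058, 0.001]
contact_force: [-0.7, 1.1, 0.5]
gripper_width: 0.759
grasp_force: 0.0
```

```bash
python3 - <<'E'
from h import *
tell(); f=grab_frame("wrist"); cv2.imwrite("pics/w2.png",f["pixels"]); W=pts(f)
d=np.hypot(W[...,0]-.5203,W[...,1]-.2833)
m=(d<.035)&(W[...,2]>.1)&(W[...,2]<.108); r=cv2.minAreaRect((W[m][:,:2]*1000).astype(np.float32)); print(r,m.sum(),np.median(W[m][:,2]))
m=(d<.055)&(d>.034)&(W[...,2]>.034)&(W[...,2]<.042); 
for sg in(1,-1):
    p=W[m&(sg*(W[...,0]-.5203)>0)]; print(len(p),p.mean(0) if len(p) else 0)
goto(.5203,.2833,.084,-6.7)
E
```

```text
t 3.4 p [0.5209 0.2811 0.2313] yaw -6.67 F [-0.7  1.1  0.5] M [ 0.01  0.06 -0.02] w 0.759 g 0.0
((519.6001586914062, 284.4498291015625), (23.46186637878418, 49.66983413696289), 82.1678466796875) 1911 0.10401143149155234
135 [0.56119582 0.27915848 0.03695603]
0 0
tr cm [-0.08 -0.19 14.71] rot [-0.0006 -0.0011  0.0008]
```

View pics/w2.png

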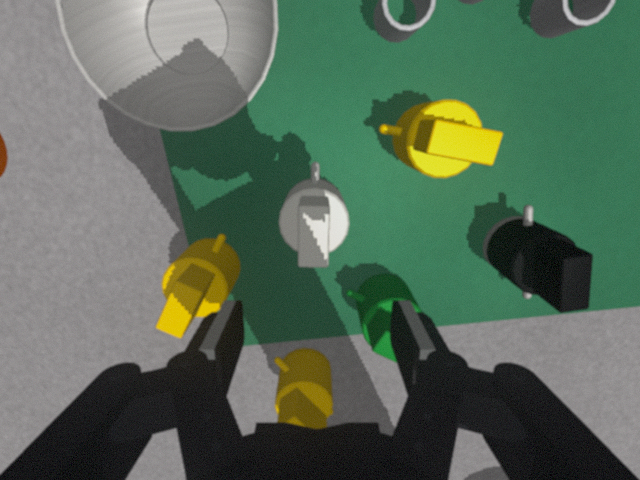

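The white nest sits centred between the jaws at (315,220), with the block at (519.8, 284) mm and yaw -7.2°. Now I descend and grip.

Emit:
send_rows(
  steps=[
    {"translation":[-0.1,-0.25,4],"delta_rot":[0,0,0.009],"jaw":6.5},
    {"translation":[-0.1,-0.25,8],"delta_rot":[0,0,0.009],"jaw":6.5},
    {"translation":[-0.1,-0.25,11],"delta_rot":[0,0,0.009],"jaw":6.5},
    {"translation":[-0.1,-0.25,13],"delta_rot":[0,0,0.009],"jaw":6.5},
    {"translation":[-0.1,-0.25,14.2],"delta_rot":[0,0,0.009],"jaw":6.5},
    {"translation":[-0.1,-0.25,14.7],"delta_rot":[0,0,0.009],"jaw":6.5},
    {"translation":[-0.1,-0.25,14.7],"delta_rot":[0,0,0.009],"jaw":6.5},
    {"translation":[-0.1,-0.25,14.7],"delta_rot":[0,0,0.009],"jaw":6.5},
  ],
)

```text
time: 4.25
tool_pos: [0.5206, 0.2847, 0.0849]
tool_rot: [-0.001, 0.998, -0.062, 0.001]
contact_force: [0.5, -0.5, 0.3]
gripper_width: 0.76
grasp_force: 0.0
```

Emit:
send_rows(
  steps=[
    {"translation":[0,0,0],"delta_rot":[0,0,0],"jaw":2.2},
    {"translation":[0,0,0],"delta_rot":[0,0,0],"jaw":1.5},
    {"translation":[0,0,0],"delta_rot":[0,0,0],"jaw":1.5},
    {"translation":[0,0,0],"delta_rot":[0,0,0],"jaw":1.5},
    {"translation":[0,0,0],"delta_rot":[0,0,0],"jaw":1.5},
    {"translation":[0,0,0],"delta_rot":[0,0,0],"jaw":1.5},
    {"translation":[0,0,0],"delta_rot":[0,0,0],"jaw":1.5},
    {"translation":[0,0,0],"delta_rot":[0,0,0],"jaw":1.5},
  ],
)

```text
time: 5.05
tool_pos: [0.5202, 0.2844, 0.0842]
tool_rot: [-0.0, 0.998, -0.062, 0.001]
contact_force: [-0.6, -1.8, 5.9]
gripper_width: 0.272
grasp_force: 59.9
```

```bash
python3 -c "
from h import *
tell()"
```

```text
t 5.05 p [0.5202 0.2844 0.0842] yaw -7.12 F [-0.6 -1.8  5.9] M [-0.18  0.06  0.11] w 0.272 g 59.90517854690552
```

Emit:
send_rows(
  steps=[
    {"translation":[0,0,-2],"delta_rot":[0,0,0],"jaw":1.5},
    {"translation":[0,0,-5],"delta_rot":[0,0,0],"jaw":1.5},
    {"translation":[0,0,-9],"delta_rot":[0,0,0],"jaw":1.5},
    {"translation":[0,0,-13],"delta_rot":[0,0,0],"jaw":1.5},
    {"translation":[0,0,-16],"delta_rot":[0,0,0],"jaw":1.5},
    {"translation":[0,0,-16.5],"delta_rot":[0,0,0],"jaw":1.5},
    {"translation":[0,0,-16.5],"delta_rot":[0,0,0],"jaw":1.5},
    {"translation":[0,0,-16.5],"delta_rot":[0,0,0],"jaw":1.5},
  ],
)

```text
time: 5.85
tool_pos: [0.5181, 0.2838, 0.2445]
tool_rot: [0.001, 0.998, -0.062, -0.003]
contact_force: [0.1, -0.7, -4.6]
gripper_width: 0.273
grasp_force: 59.6
```

```bash
python3 -c "
from h import *
tell();goto(.5525,-.156,.25,36.3)"
```

```text
t 5.85 p [0.5181 0.2838 0.2445] yaw -7.12 F [ 0.1 -0.7 -4.6] M [-0.01 -0.01 -0.  ] w 0.273 g 59.594911336898804
tr cm [ 8.86 43.22 -0.48] rot [ 6.000e-04  5.800e-03 -7.578e-01]
```

Emit:
send_rows(
  steps=[
    {"translation":[0.5,2.5,0],"delta_rot":[0,0,-0.05],"jaw":1.5},
    {"translation":[1.4,7,0],"delta_rot":[0,0,-0.13],"jaw":1.5},
    {"translation":[2.3,11.5,0],"delta_rot":[0,0,-0.21],"jaw":1.5},
    {"translation":[3.2,16,0],"delta_rot":[0,0,-0.29],"jaw":1.5},
    {"translation":[4.2,20.5,0],"delta_rot":[0,0,-0.37],"jaw":1.5},
    {"translation":[5.1,25,0],"delta_rot":[0,0,-0.45],"jaw":1.5},
    {"translation":[6,29.5,0],"delta_rot":[0,0,-0.53],"jaw":1.5},
    {"translation":[6.9,34,0],"delta_rot":[0,0,-0.61],"jaw":1.5},
  ],
)

```text
time: 6.65
tool_pos: [0.5444, -0.063, 0.2447]
tool_rot: [-0.001, 0.97, 0.242, -0.002]
contact_force: [0.9, -0.7, -4.4]
gripper_width: 0.269
grasp_force: 60.3
```

```bash
python3 -c "
from h import *
tell();goto(.5525,-.156,.22,36.3)"
```

```text
t 6.65 p [ 0.5444 -0.063   0.2447] yaw 28.02 F [ 0.9 -0.7 -4.4] M [ 0.01 -0.1   0.05] w 0.269 g 60.337815284729004
tr cm [-3.64  8.6   2.45] rot [-0.004   0.0035 -0.1445]
```

Emit:
send_rows(
  steps=[
    {"translation":[-1.5,3.5,0.5],"delta_rot":[0,0,-0.06],"jaw":1.5},
    {"translation":[-2.7,6.5,1.2],"delta_rot":[0,0,-0.1],"jaw":1.5},
    {"translation":[-3.4,8.1,2],"delta_rot":[0,0,-0.14],"jaw":1.5},
    {"translation":[-3.6,8.6,2.5],"delta_rot":[0,0,-0.145],"jaw":1.5},
    {"translation":[-3.6,8.6,2.5],"delta_rot":[0,0,-0.145],"jaw":1.5},
    {"translation":[-3.6,8.6,2.5],"delta_rot":[0,0,-0.145],"jaw":1.5},
    {"translation":[-3.6,8.6,2.5],"delta_rot":[0,0,-0.145],"jaw":1.5},
    {"translation":[-3.6,8.6,2.5],"delta_rot":[0,0,-0.145],"jaw":1.5},
  ],
)

```text
time: 7.45
tool_pos: [0.5546, -0.1535, 0.2238]
tool_rot: [0.0, 0.95, 0.311, 0.0]
contact_force: [0.6, 0.0, -4.7]
gripper_width: 0.273
grasp_force: 60.4
```

```bash
python3 - <<'E'
from h import *
tell(); goto(.5525,-.156,.2,36.3)
f=grab_frame("scene"); g=grab_frame("wrist")
cv2.imwrite("pics/s3.png",np.hstack([cv2.resize(f["pixels"][150:330,170:370],(400,360)),cv2.resize(g["pixels"],(400,300))[:].copy() if 0 else cv2.copyMakeBorder(cv2.resize(g["pixels"],(400,300)),0,60,0,0,0)]))
# measured wrist: bar of carried nest relative to the tool
W=pts(g); s=state(); w,a,b,c=s["tool_rot"]; T=R.from_quat([a,b,c,w]); P=T.inv().apply((W-s["tool_pos"]).reshape(-1,3)).reshape(W.shape)
m=(P[...,2]>.042)&(P[...,2]<.056)&(np.abs(P[...,1])<.012)&(P[...,0]>.034)&(P[...,0]<.056)
p=P[m]; print("bar pts",len(p),p.mean(0) if len(p) else 0)
m=(P[...,2]>-.03)&(P[...,2]<-.015)&(np.abs(P[...,1])<.02)&(P[...,0]>-.03)&(P[...,0]<.04); p=P[m]; print("top",len(p),p.min(0) if len(p) else 0,p.max(0) if len(p) else 0)
E
```

```text
t 7.45 p [ 0.5546 -0.1535  0.2238] yaw 36.21 F [ 0.6  0.  -4.7] M [0.01 0.07 0.02] w 0.273 g 60.39626598358154
tr cm [-0.31  0.08  2.38] rot [ 0.0006 -0.0006 -0.0016]
bar pts 446 [ 0.0416916  -0.00019947  0.0471695 ]
top 9146 [-0.02532915 -0.01999755 -0.02998782] [ 0.02521659  0.01997806 -0.01500077]
```

View pics/s3.png

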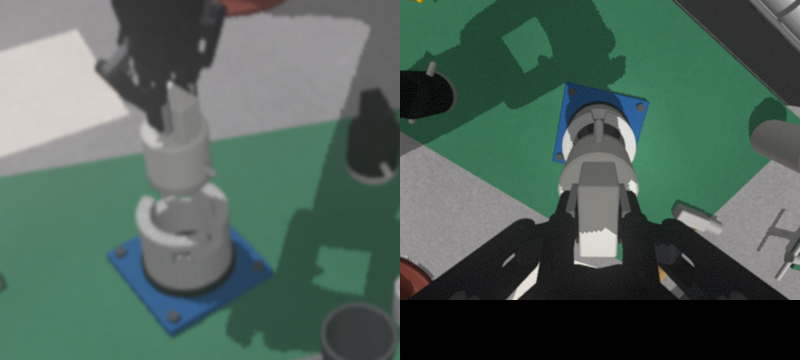

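The nest is held with its bar along tool x (0.2 mm off). It hangs above the collar, clear of the bystanders. I'll centre it and enter the bore.

Emit:
send_rows(
  steps=[
    {"translation":[-0.3,0.08,1],"delta_rot":[0,0,-0.002],"jaw":1.5},
    {"translation":[-0.3,0.08,2.5],"delta_rot":[0,0,-0.002],"jaw":1.5},
    {"translation":[-0.3,0.08,4],"delta_rot":[0,0,-0.002],"jaw":1.5},
    {"translation":[-0.3,0.08,4.5],"delta_rot":[0,0,-0.002],"jaw":1.5},
    {"translation":[-0.3,0.08,4.9],"delta_rot":[0,0,-0.002],"jaw":1.5},
    {"translation":[-0.3,0.08,5.3],"delta_rot":[0,0,-0.002],"jaw":1.5},
    {"translation":[-0.3,0.08,5.7],"delta_rot":[0,0,-0.002],"jaw":1.5},
    {"translation":[-0.3,0.08,5.7],"delta_rot":[0,0,-0.002],"jaw":1.5},
  ],
)

```text
time: 8.35
tool_pos: [0.5522, -0.1568, 0.166]
tool_rot: [-0.0, 0.95, 0.311, -0.0]
contact_force: [-0.0, 0.5, -3.8]
gripper_width: 0.27
grasp_force: 60.3
```

```bash
python3 -c "
from h import *
tell();goto(.5525,-.156,.15,36.3)"
```

```text
t 8.35 p [ 0.5522 -0.1568  0.166 ] yaw 36.26 F [-0.   0.5 -3.8] M [ 0.02 -0.02  0.02] w 0.27 g 60.30223846435547
tr cm [ 0.07 -0.05  1.6 ] rot [-0.0005  0.0002 -0.0007]
```

Underside at 82 mm, already in the bore with no contact. I'll continue to just above the rim, then through the slots.

Emit:
send_rows(
  steps=[
    {"translation":[0,0,0.4],"delta_rot":[0,0,0],"jaw":1.5},
    {"translation":[0,0,0.8],"delta_rot":[0,0,0],"jaw":1.5},
    {"translation":[0,0,1.2],"delta_rot":[0,0,0],"jaw":1.5},
    {"translation":[0,0,1.6],"delta_rot":[0,0,0],"jaw":1.5},
    {"translation":[0,0,1.9],"delta_rot":[0,0,0],"jaw":1.5},
    {"translation":[0,0,2.1],"delta_rot":[0,0,0],"jaw":1.5},
    {"translation":[0,0,2.3],"delta_rot":[0,0,0],"jaw":1.5},
    {"translation":[0,0,2.3],"delta_rot":[0,0,0],"jaw":1.5},
  ],
)

```text
time: 9.15
tool_pos: [0.5522, -0.1568, 0.1429]
tool_rot: [-0.0, 0.95, 0.311, -0.0]
contact_force: [0.0, 0.6, -3.9]
gripper_width: 0.272
grasp_force: 60.5
```

```bash
python3 -c "
from h import *
tell()"
```

```text
t 9.15 p [ 0.5522 -0.1568  0.1429] yaw 36.26 F [ 0.   0.6 -3.9] M [-0.03 -0.02 -0.01] w 0.272 g 60.48154592514038
```

Emit:
send_rows(
  steps=[
    {"translation":[0,0,0.1],"delta_rot":[0,0,0],"jaw":1.5},
    {"translation":[0,0,0.2],"delta_rot":[0,0,0],"jaw":1.5},
    {"translation":[0,0,0.3],"delta_rot":[0,0,0],"jaw":1.5},
    {"translation":[0,0,0.4],"delta_rot":[0,0,0],"jaw":1.5},
    {"translation":[0,0,0.4],"delta_rot":[0,0,0],"jaw":1.5},
    {"translation":[0,0,0.4],"delta_rot":[0,0,0],"jaw":1.5},
    {"translation":[0,0,0.4],"delta_rot":[0,0,0],"jaw":1.5},
    {"translation":[0,0,0.4],"delta_rot":[0,0,0],"jaw":1.5},
  ],
)

```text
time: 9.95
tool_pos: [0.5524, -0.1569, 0.1394]
tool_rot: [0.0, 0.95, 0.311, 0.0]
contact_force: [0.1, -0.2, -4.7]
gripper_width: 0.268
grasp_force: 60.5
```

```bash
python3 -c "
from h import *
tell()"
```

```text
t 9.95 p [ 0.5524 -0.1569  0.1394] yaw 36.26 F [ 0.1 -0.2 -4.7] M [ 0.    0.01 -0.05] w 0.268 g 60.483033657073975
```

The bar is below the rim with no contact, so it's in the slots. Down to about 1 mm above the track.

Emit:
send_rows(
  steps=[
    {"translation":[0,0,0.3],"delta_rot":[0,0,0],"jaw":1.5},
    {"translation":[0,0,0.6],"delta_rot":[0,0,0],"jaw":1.5},
    {"translation":[0,0,0.9],"delta_rot":[0,0,0],"jaw":1.5},
    {"translation":[0,0,1.2],"delta_rot":[0,0,0],"jaw":1.5},
    {"translation":[0,0,1.4],"delta_rot":[0,0,0],"jaw":1.5},
    {"translation":[0,0,1.6],"delta_rot":[0,0,0],"jaw":1.5},
    {"translation":[0,0,1.6],"delta_rot":[0,0,0],"jaw":1.5},
    {"translation":[0,0,1.6],"delta_rot":[0,0,0],"jaw":1.5},
  ],
)

```text
time: 10.75
tool_pos: [0.5524, -0.1569, 0.1233]
tool_rot: [0.0, 0.95, 0.311, 0.0]
contact_force: [0.6, 0.5, -3.6]
gripper_width: 0.271
grasp_force: 60.5
```

```bash
python3 -c "
from h import *
tell()"
```

```text
t 10.75 p [ 0.5524 -0.1569  0.1233] yaw 36.26 F [ 0.6  0.5 -3.6] M [-0.03 -0.01  0.02] w 0.271 g 60.48020839691162
```

Two mm above the track, with 3 mm to the hooks. Twisting clockwise (+z tool).

Emit:
send_rows(
  steps=[
    {"translation":[0,0,0.05],"delta_rot":[0,0,0.05],"jaw":1.5},
    {"translation":[0,0,0.05],"delta_rot":[0,0,0.1],"jaw":1.5},
    {"translation":[0,0,0.05],"delta_rot":[0,0,0.16],"jaw":1.5},
    {"translation":[0,0,0.05],"delta_rot":[0,0,0.22],"jaw":1.5},
    {"translation":[0,0,0.05],"delta_rot":[0,0,0.28],"jaw":1.5},
    {"translation":[0,0,0.05],"delta_rot":[0,0,0.34],"jaw":1.5},
    {"translation":[0,0,0.05],"delta_rot":[0,0,0.4],"jaw":1.5},
    {"translation":[0,0,0.05],"delta_rot":[0,0,0.4],"jaw":1.5},
  ],
)

```text
time: 11.55
tool_pos: [0.5525, -0.1569, 0.1231]
tool_rot: [0.0, 0.993, 0.116, 0.0]
contact_force: [0.1, 0.7, -4.0]
gripper_width: 0.272
grasp_force: 60.3
```

```bash
python3 -c "
from h import *
tell()"
```

```text
t 11.55 p [ 0.5525 -0.1569  0.1231] yaw 13.35 F [ 0.1  0.7 -4. ] M [ 0.07 -0.04  0.07] w 0.272 g 60.330058336257935
```

Emit:
send_rows(
  steps=[
    {"translation":[0,0,0],"delta_rot":[0,0,0.06],"jaw":1.5},
    {"translation":[0,0,0],"delta_rot":[0,0,0.12],"jaw":1.5},
    {"translation":[0,0,0],"delta_rot":[0,0,0.18],"jaw":1.5},
    {"translation":[0,0,0],"delta_rot":[0,0,0.24],"jaw":1.5},
    {"translation":[0,0,0],"delta_rot":[0,0,0.3],"jaw":1.5},
    {"translation":[0,0,0],"delta_rot":[0,0,0.36],"jaw":1.5},
    {"translation":[0,0,0],"delta_rot":[0,0,0.41],"jaw":1.5},
    {"translation":[0,0,0],"delta_rot":[0,0,0.437],"jaw":1.5},
  ],
)

```text
time: 12.35
tool_pos: [0.5524, -0.1569, 0.123]
tool_rot: [0.0, 0.995, -0.102, 0.0]
contact_force: [0.3, 0.1, -3.8]
gripper_width: 0.272
grasp_force: 60.3
```

```bash
python3 -c "
from h import *
tell()"
```

```text
t 12.35 p [ 0.5524 -0.1569  0.123 ] yaw -11.71 F [ 0.3  0.1 -3.8] M [0.02 0.05 0.  ] w 0.272 g 60.323699712753296
```

At the notch angle without contact. Lowering past track height (121 mm TCP).

Emit:
send_rows(
  steps=[
    {"translation":[0,0,0.1],"delta_rot":[0,0,0],"jaw":1.5},
    {"translation":[0,0,0.2],"delta_rot":[0,0,0],"jaw":1.5},
    {"translation":[0,0,0.3],"delta_rot":[0,0,0],"jaw":1.5},
    {"translation":[0,0,0.35],"delta_rot":[0,0,0],"jaw":1.5},
    {"translation":[0,0,0.35],"delta_rot":[0,0,0],"jaw":1.5},
    {"translation":[0,0,0.35],"delta_rot":[0,0,0],"jaw":1.5},
    {"translation":[0,0,0.35],"delta_rot":[0,0,0],"jaw":1.5},
    {"translation":[0,0,0.35],"delta_rot":[0,0,0],"jaw":1.5},
  ],
)

```text
time: 13.15
tool_pos: [0.5524, -0.1569, 0.1194]
tool_rot: [0.0, 0.995, -0.102, 0.0]
contact_force: [0.0, -0.7, -4.4]
gripper_width: 0.272
grasp_force: 60.3
```

```bash
python3 -c "
from h import *
tell()"
```

```text
t 13.15 p [ 0.5524 -0.1569  0.1194] yaw -11.7 F [ 0.  -0.7 -4.4] M [ 0.    0.01 -0.01] w 0.272 g 60.33521890640259
```

In the notches, free. Down 4.8 mm to just above the floor, and check.

Emit:
send_rows(
  steps=[
    {"translation":[0,0,0.1],"delta_rot":[0,0,0],"jaw":1.5},
    {"translation":[0,0,0.2],"delta_rot":[0,0,0],"jaw":1.5},
    {"translation":[0,0,0.3],"delta_rot":[0,0,0],"jaw":1.5},
    {"translation":[0,0,0.4],"delta_rot":[0,0,0],"jaw":1.5},
    {"translation":[0,0,0.45],"delta_rot":[0,0,0],"jaw":1.5},
    {"translation":[0,0,0.48],"delta_rot":[0,0,0],"jaw":1.5},
    {"translation":[0,0,0.48],"delta_rot":[0,0,0],"jaw":1.5},
    {"translation":[0,0,0.48],"delta_rot":[0,0,0],"jaw":1.5},
  ],
)

```text
time: 13.95
tool_pos: [0.5524, -0.1569, 0.1145]
tool_rot: [0.0, 0.995, -0.102, 0.0]
contact_force: [0.7, -0.5, -4.0]
gripper_width: 0.271
grasp_force: 60.3
```

```bash
python3 -c "
from h import *
tell()"
```

```text
t 13.95 p [ 0.5524 -0.1569  0.1145] yaw -11.7 F [ 0.7 -0.5 -4. ] M [0.01 0.03 0.02] w 0.271 g 60.338534116744995
```

Emit:
send_rows(
  steps=[
    {"translation":[0,0,0.03],"delta_rot":[0,0,0],"jaw":1.5},
    {"translation":[0,0,0.06],"delta_rot":[0,0,0],"jaw":1.5},
    {"translation":[0,0,0.06],"delta_rot":[0,0,0],"jaw":1.5},
    {"translation":[0,0,0.06],"delta_rot":[0,0,0],"jaw":1.5},
    {"translation":[0,0,0.06],"delta_rot":[0,0,0],"jaw":1.5},
    {"translation":[0,0,0.06],"delta_rot":[0,0,0],"jaw":1.5},
    {"translation":[0,0,0.06],"delta_rot":[0,0,0],"jaw":1.5},
    {"translation":[0,0,0.06],"delta_rot":[0,0,0],"jaw":1.5},
  ],
)

```text
time: 14.75
tool_pos: [0.5525, -0.1569, 0.1141]
tool_rot: [0.0, 0.995, -0.102, 0.0]
contact_force: [-0.5, 1.2, -1.9]
gripper_width: 0.27
grasp_force: 60.6
```

```bash
python3 -c "
from h import *
tell()"
```

```text
t 14.75 p [ 0.5525 -0.1569  0.1141] yaw -11.7 F [-0.5  1.2 -1.9] M [ 0.04  0.14 -0.04] w 0.27 g 60.55853605270386
```

Weight is going over to the stand at exactly the home height (114 mm). Releasing, opening only moderately, then up.

Emit:
send_rows(
  steps=[
    {"translation":[0,0,0.06],"delta_rot":[0,0,0],"jaw":2.6},
    {"translation":[0,0,0.06],"delta_rot":[0,0,0],"jaw":3.2},
    {"translation":[0,0,0.06],"delta_rot":[0,0,0],"jaw":4},
    {"translation":[0,0,0.06],"delta_rot":[0,0,0],"jaw":5},
    {"translation":[0,0,0.06],"delta_rot":[0,0,0],"jaw":6},
    {"translation":[0,0,0.06],"delta_rot":[0,0,0],"jaw":6},
    {"translation":[0,0,0.06],"delta_rot":[0,0,0],"jaw":6},
    {"translation":[0,0,0.06],"delta_rot":[0,0,0],"jaw":6},
  ],
)

```text
time: 15.55
tool_pos: [0.5523, -0.1568, 0.1133]
tool_rot: [-0.0, 0.995, -0.102, -0.0]
contact_force: [-0.2, 0.4, 0.2]
gripper_width: 0.704
grasp_force: 0.0
```

Emit:
send_rows(
  steps=[
    {"translation":[0,0,-1],"delta_rot":[0,0,0],"jaw":6},
    {"translation":[0,0,-3],"delta_rot":[0,0,0],"jaw":6},
    {"translation":[0,0,-6],"delta_rot":[0,0,0],"jaw":6},
    {"translation":[0,0,-9],"delta_rot":[0,0,0],"jaw":6},
    {"translation":[0,0,-12],"delta_rot":[0,0,0],"jaw":6},
    {"translation":[-3,0,-14],"delta_rot":[0,0,0],"jaw":6},
    {"translation":[-5,0,-14],"delta_rot":[0,0,0],"jaw":6},
    {"translation":[-5,0,-14],"delta_rot":[0,0,0],"jaw":6},
  ],
)

```text
time: 16.35
tool_pos: [0.5027, -0.1466, 0.2553]
tool_rot: [0.0, 0.995, -0.102, 0.001]
contact_force: [1.0, 0.1, -0.4]
gripper_width: 0.704
grasp_force: 0.0
```

```bash
python3 - <<'E'
from h import *
tell(); g=grab_frame("wrist"); f=grab_frame("scene"); W=pts(g)
d=np.hypot(W[...,0]-.5525,W[...,1]+.1565)
m=(d<.035)&(W[...,2]>.125)&(W[...,2]<.145); print(cv2.minAreaRect((W[m][:,:2]*1000).astype(np.float32)),"block top z",np.median(W[m][:,2]),"expect .134")
m=(d<.044)&(d>.036)&(W[...,2]>.084)&(W[...,2]<.098); print("rim z",np.median(W[m][:,2]))
cv2.imwrite("pics/end.png",np.hstack([cv2.resize(f["pixels"][190:340,170:370],(400,300)),cv2.resize(g["pixels"],(400,300))]))
E
```

```text
t 16.35 p [ 0.5027 -0.1466  0.2553] yaw -11.71 F [ 1.   0.1 -0.4] M [-0.05 -0.   -0.02] w 0.704 g 0.0
((551.43798828125, -156.47360229492188), (23.614736557006836, 49.96508026123047), 77.39697265625) block top z 0.13375915856552834 expect .134
rim z 0.08998516377222476
```

View pics/end.png

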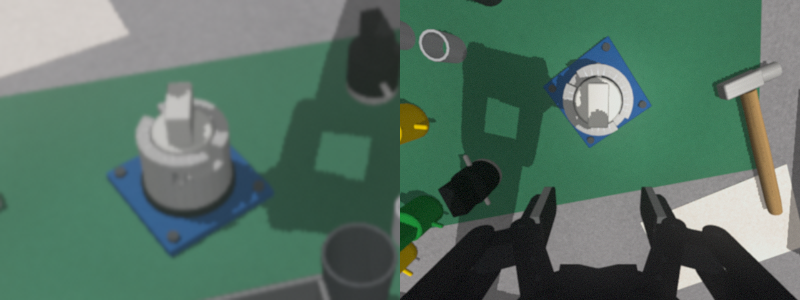

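The nest sits upright in the collar, at (180,130) in the left panel and (597,100) in the right. Its block top is at 133.8 mm, where 134 means fully home, and its yaw is -12.6°, about 49° clockwise of the slots. The gripper is clear of it.

```bash
python3 -c "
from plant import *
print(job_done())"
```

```text
the job is handed in; nothing more can be done
None
```

The white nest is mounted and locked in the stand: its bar is fully home in the notches, the gripper has let go and is clear, and I handed the job in at about 16 s.

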